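# Return the adapter through the spring flaps of the parts box

### The job

Put the metal adapter block away in the white parts box: hold it over the mouth, push the two spring flaps open with the gripper and the block, and let go of it only when it is well down between the opened flaps. Then draw the gripper out so that both flaps swing fully shut over the block.

Things in the scene. Friction and masses are not known exactly. Their poses are not given: they have to be found in the camera images.
- adapter: loose light-metal block, 32 mm wide (its x), 45 mm long (y), 26 mm high, with a round brass stub 10 mm long at its +y end; about 90 g; lies flat on the worktop, z up. Origin on its underside, midway across, 17 mm from the plain end: the block's middle is 5 mm along +y. Grip it across the 32 mm. It swaps places with a loupe and a small brown vial
- drop_box: white parts box fixed to the worktop, 98 (x) by 160 (y) by 100 mm high, clear window in front (-x). Origin: centre of underside, z up. Mouth in its top, 80 (x) by 130 mm (y), centred, shut by two spring leaves that meet on its middle line along x. Best entered over the middle, fingers closing along y: each finger's back then holds a leaf open and the block falls free. Inner floor 12 mm up
- leaf_left (a joint): angle (rad) of the steel leaf hinged at the mouth's +y edge: 0 shut, grows as its free edge swings down into the box, at most 1.45. 64 mm long from hinge to middle, 3 mm thick, upper face 2 mm below the box top. Its spring shuts it and bears the block's weight; a few newtons push it down. Fingertips 45 mm below the box top, closed on the block, open it about 50 degrees
- leaf_right (a joint): the same for the mirror-image leaf hinged at the mouth's -y edge
Mind the look-alikes: they are no part of the job. Several things look just like the adapter: the one meant starts nearest to the robot's base.

How it is judged (in metres and radians):
On the way:
1. the block is down in the mouth of the box with both leaves held open (z of adapter in the frame of drop_box below 0.08 m and horizontal distance between adapter and drop_box below 0.06 m and value of joint each of leaf_left, leaf_right above 0.4 rad), for 0.2 s.
At the end, for the whole second after the job is handed in: the adapter block lies at rest inside the parts box (its origin within the walls and less than 65 mm above the worktop, any way up) and both leaves are shut to within 0.1 rad (z of adapter in the frame of drop_box below 0.065 m and x of adapter in the frame of drop_box between -0.047 and 0.047 m and y of adapter in the frame of drop_box between -0.078 and 0.078 m and value of joint each of leaf_left, leaf_right below 0.1 rad and linear speed of adapter below 0.02 m/s); the robot touches nothing.
It also fails if it takes over 37 s, if anything falls off the work surface, if the arm or the gripper's body presses on something with over 40 N, if the wrist force passes 120 N, or if a joint passes its speed limit or range.

### The arm

A 6-joint arm with a two-finger parallel gripper is mounted at the origin on a cart in front of the work surface, level with it; the furniture and walls round the work are solid. World frame = base frame: x ahead of the robot, y to its left, z up, the work surface at z = 0. Lengths are in m, angles in degrees, forces in N, time in s.
With the tool pointing down it reaches from about 0.35 to 0.725 m from the base axis. Payload 6 kg.
Tool frame: the origin (TCP) lies at the very end of the fingers, on their centre line; the grasp point (between the pads) lies behind it (ctrl.pinch_z is the z of the grasp point in the tool frame, in m); z points along the fingers, y is the direction in which the jaws open and shut (so a half turn about z gives the same grasp; the last joint's range is limited). The gripper opens to 85 mm and grips with 20 to 120 N. Pads are 22 mm wide; open, the fingers measure 114 mm over their backs; the gripper's body (76 mm by 85 mm) begins 54 mm behind the grasp point. The pads swing forward as they close: fully open they stand 13 mm farther back than shut.
Start: joints at [19.12, 2.303, 4.859, 0, -92.561, -19.12], TCP at [0.6, 0, 0.231] pointing down, gripper open.
Joint ranges: [-146.85, 146.85], [-73.84, 115.35], [-62.03, 85.46], [-188.31, 113.3], [-161.28, -10.13], [-171.36, 171.36]. Speed limits (degrees/s): [147.25, 147.25, 172.46, 180, 180, 180].

### API

Orientations are given as [roll, pitch, yaw] about the fixed x, y, z axes, in that order (R = Rz(yaw) Ry(pitch) Rx(roll)).
In Python, from workcell import ctrl, cams, hand_in gives the robot as it stands.
- The arm moves only by the shell command python3 -m pendant 'ROWS' [FORCE]. ROWS is JSON, a list of rows, each a list of 7 numbers: the closure, from -1 (fully open) to 1 (shut), then the shift along the tool's x, y, z in m, then the turn, a rotation vector about the tool's x, y, z in degrees. In form: [[grip, tx, ty, tz, wx, wy, wz], ...]. A call has 1 to 12 rows; each row is the pose to reach, as a shift and turn from the pose commanded when the call began, along the tool's axes at that moment; what a row does not reach only later rows make up. A row lasts 1/12 s, in which the tool goes at most 41.7 mm and 7.16 degrees, less where a joint would pass 70% of its speed; a pose out of reach is approached as far as the arm can. A call with a gripper value outside its range is refused whole. The fingers move at their own pace and stop on an object; FORCE is the grip in N (left out, the last holds). Time passes only in rows, so rows that repeat a pose let the fingers close. It gives the time, the measured TCP pose, the force and the opening at its end, in the units of the state.
- ctrl.state(): the state, without advancing time (a new reading comes with each control period).
- cams.get_image(name): name is "scene" or "side" or "wrist"; returns a dict with "image" (480x640x3 uint8, red, green, blue), "fx", "fy", "cx", "cy" (pixels), "distortion" ([k1, k2, p1, p2, k3] as OpenCV has them; the pictures are not rectified), "world_from_camera" (4x4, takes a point from camera to world coordinates). Camera axes: x right, y up, looking along -z (the intrinsics and any distortion apply to the point x, -y, -z); pixel columns grow to the right and rows downward; lengths in m; the calibration is good to about 2 mm. A picture is of the moment at which its call begins. There is no depth.
- hand_in(): hands the job in, once; it reports no verdict.
The state is a dict: "clock": time; "qpos": joint angles; "qd": joint speeds; "tau": joint torques, N m; "ee_pos": TCP position; "orientation": TCP orientation; "contact_force": force on the tool from outside, world axes, zero at the start; "wrist_torque": the same for the moment, N m; "width": finger opening in m.
Only numpy, scipy, OpenCV 4.12 (cv2) and the standard library are available. Lean on these libraries where they do the work, as an engineer would, in place of code of your own. Each camera call takes 0.05 s, during which the arm holds its last target. There are 200 camera calls.

## Working session

There is one attempt and no reset: what is moved stays moved. The work goes in short steps, Python scripts to look and compute and a shell command to move; the robot and the scene stay as the last step left them, time stands still between calls to the robot, and variables do not carry over. Pictures are saved under pics/ and viewed, about 8 in all and at most 12, crops included, and the job is handed in when it is done.

```bash
mkdir -p pics; cat > h.py <<'E'
import numpy as np,cv2
from workcell import ctrl,cams
def grab(n,f):
    d=cams.get_image(n); cv2.imwrite(f'pics/{f}.png',d['image'][:,:,::-1]); np.save(f'pics/{f}.npy',d,allow_pickle=True); return d
def load(f): return np.load(f'pics/{f}.npy',allow_pickle=True).item()
def ray(d,px):
    K=np.array([[d['fx'],0,d['cx']],[0,d['fy'],d['cy']],[0,0,1.]])
    u=cv2.undistortPoints(np.array(px,float).reshape(-1,1,2),K,np.array(d['distortion'],float)).reshape(-1,2)
    T=np.array(d['world_from_camera']); v=np.c_[u[:,0],-u[:,1],-np.ones(len(u))]@T[:3,:3].T
    return T[:3,3],v
def plane(d,px,z):
    o,v=ray(d,px); return o+v*((z-o[2])/v[:,2])[:,None]
E
python3 - <<'E'
from h import *
for n in['scene','side','wrist']:
    d=grab(n,n+'0'); print(n,np.round(d['world_from_camera'],3).tolist(),d['fx'])
a=[load(n+'0')['image'] for n in('scene','side')]
print(ctrl.pinch_z,ctrl.state())
E
```

```text
scene [[0.812, 0.418, -0.407, 0.2], [-0.584, 0.566, -0.582, -0.766], [-0.013, 0.71, 0.704, 0.722], [0.0, 0.0, 0.0, 1.0]] 541.4600255649585
side [[-0.979, 0.064, -0.196, 0.398], [-0.205, -0.386, 0.899, 0.544], [-0.018, 0.92, 0.391, 0.436], [0.0, 0.0, 0.0, 1.0]] 528.0801881417176
wrist [[-1.0, -0.0, 0.001, 0.599], [-0.0, -0.963, -0.269, -0.068], [0.001, -0.269, 0.963, 0.374], [0.0, 0.0, 0.0, 1.0]] 399.6624746941642
-0.0187 {'clock': 0.15, 'qpos': array([ 1.91218699e+01,  2.33168643e+00,  4.81519008e+00, -1.69633575e-02,
       -9.25600119e+01, -1.91196420e+01]), 'qd': array([ 0.0533696 , -0.0794926 ,  0.26165102,  0.09260597, -0.02286436,
        0.00222815]), 'tau': array([-1.71928452e-03, -3.68610263e+01,  3.47691929e+01,  6.93625420e+00,
       -4.38957781e-03, -4.53315295e-06]), 'ee_pos': array([5.99759002e-01, 7.49072472e-05, 2.30504228e-01]), 'orientation': array([ 1.79922161e+02, -9.04705244e-03, -8.99970196e+01]), 'contact_force': array([ 0.32914368,  0.4634423 , -0.09889724]), 'wrist_torque': array([ 0.04336103, -0.02902966,  0.00704315]), 'width': 0.08532497879260934}
```

View pics/scene0.png

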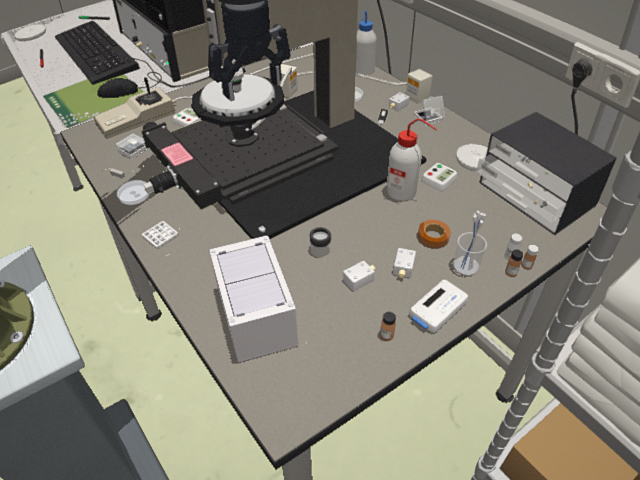

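View pics/wrist0.png

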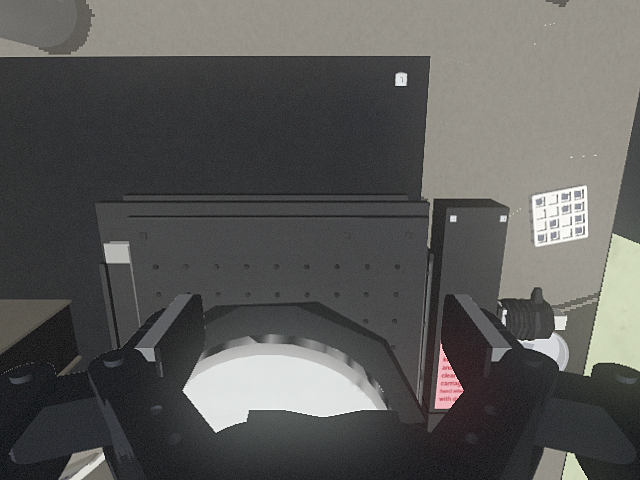

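The scene view shows the box at about (253,295) and white blocks with brass stubs at (358,275), (403,262) and perhaps (400,100). The dark microscope stage is under the gripper. I'll cast these points and zoom in.

```bash
python3 - <<'E'
from h import *
d=load('scene0')
px=[(358,275),(403,262),(400,100),(320,238),(388,325),(240,97)]
print(np.round(plane(d,px,.026),3).tolist())
# box mouth/top corners approx
print(np.round(plane(d,[(212,247),(267,239),(294,318),(232,331)],.1),3).tolist())
a=cv2.resize(d['image'][225:375,200:430],None,fx=3.4,fy=3.4,interpolation=cv2.INTER_CUBIC)
cv2.imwrite('pics/c1.png',a[:,:,::-1])
E
```

```text
[[0.605, -0.304, 0.026], [0.688, -0.327, 0.026], [1.053, 0.085, 0.026], [0.606, -0.192, 0.026], [0.578, -0.414, 0.026], [0.74, 0.339, 0.026]]
[[0.41, -0.166, 0.1], [0.492, -0.204, 0.1], [0.438, -0.363, 0.1], [0.355, -0.33, 0.1]]
```

View pics/c1.png

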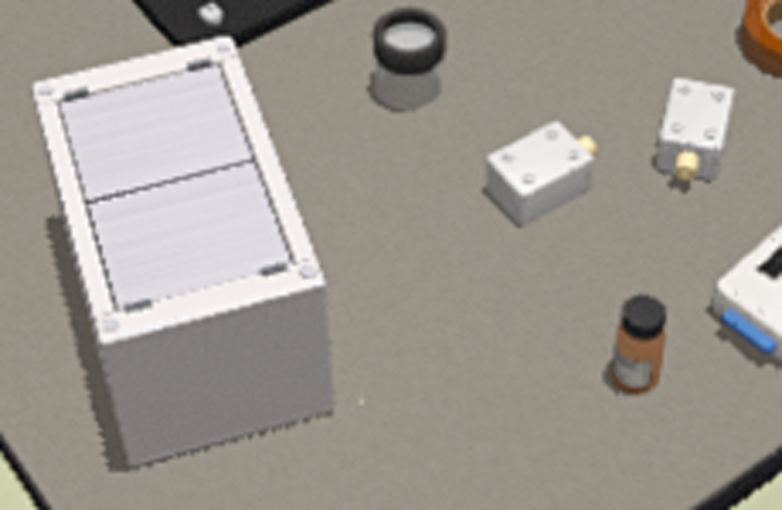

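View pics/side0.png

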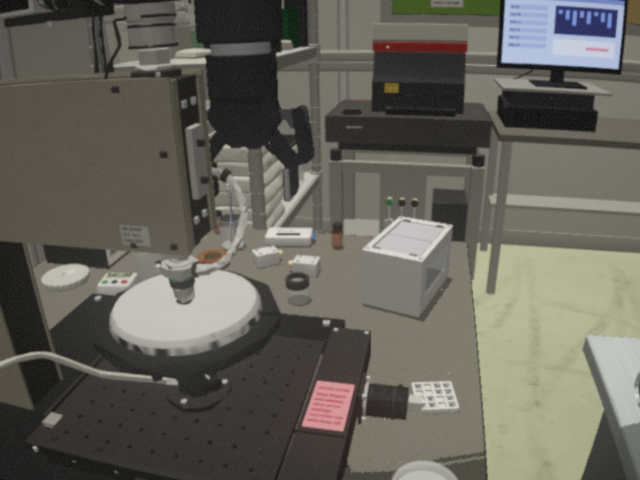

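The crop shows the target block with top corners at about (487,160), (556,122), (594,152) and (523,190) and its stub to the right. The box top corners are (34,85), (235,38), (325,283) and (103,342). The side view confirms both blocks and the box. Next I'll refine the poses.

```bash
python3 - <<'E'
from h import *
d=load('scene0')
f=lambda c:np.array(c)/3.4+[200,225]-.35
def an(P,h):
    W=plane(d,f(P),h)[:,:2]; n=len(W)
    print(np.round(W,4).tolist(),'sides',np.round([np.linalg.norm(W[i]-W[(i+1)%n]) for i in range(n)],4),
     'dirs',np.round([np.degrees(np.arctan2(*(W[(i+1)%n]-W[i])[::-1])) for i in range(n)],1),'c',W.mean(0).round(4))
an([(34,85),(235,38),(325,283),(103,342)],.1)
an([(487,160),(557,122),(594,153),(523,190)],.026)
print('mid seam',plane(d,f([(88,203),(254,160)]),.098).round(4).tolist(), 'stub',plane(d,f([(588,146)]),.013))
# side view
s=load('side0')
hsv=cv2.cvtColor(s['image'],cv2.COLOR_RGB2HSV)
m=((hsv[...,2]>140)&(hsv[...,1]<40)).astype(np.uint8)
for (x0,y0,x1,y1) in [(285,245,325,285)]:
    c,_=cv2.findContours(m[y0:y1,x0:x1],cv2.RETR_EXTERNAL,cv2.CHAIN_APPROX_NONE)
    c=max(c,key=cv2.contourArea); print(cv2.boundingRect(c),(x0,y0))
b=np.hstack([cv2.resize(s['image'][205:325,355:465],(550,600),interpolation=cv2.INTER_CUBIC),cv2.resize(s['image'][240:300,275:325],(250,300),interpolation=cv2.INTER_CUBIC).repeat(1,0) if 0 else np.vstack([cv2.resize(s['image'][245:285,280:325],(250,222),interpolation=cv2.INTER_CUBIC),np.zeros((378,250,3),np.uint8)])])
cv2.imwrite('pics/c2.png',b[:,:,::-1])
E
```

```text
[[0.4039, -0.1691], [0.498, -0.1991], [0.4497, -0.3485], [0.3572, -0.3198]] sides [0.0987 0.1571 0.0968 0.1577] dirs [ -17.7 -107.9  162.7   72.8] c [ 0.4272 -0.2591]
[[0.5893, -0.2824], [0.6343, -0.283], [0.6358, -0.3109], [0.5915, -0.3089]] sides [0.045  0.0279 0.0444 0.0266] dirs [ -0.8 -86.8 177.4  94.8] c [ 0.6127 -0.2963]
mid seam [[0.3898, -0.2474, 0.098], [0.4638, -0.2697, 0.098]] stub [[ 0.64460408 -0.29678532  0.013     ]]
(7, 9, 29, 15) (285, 245)
```

View pics/c2.png

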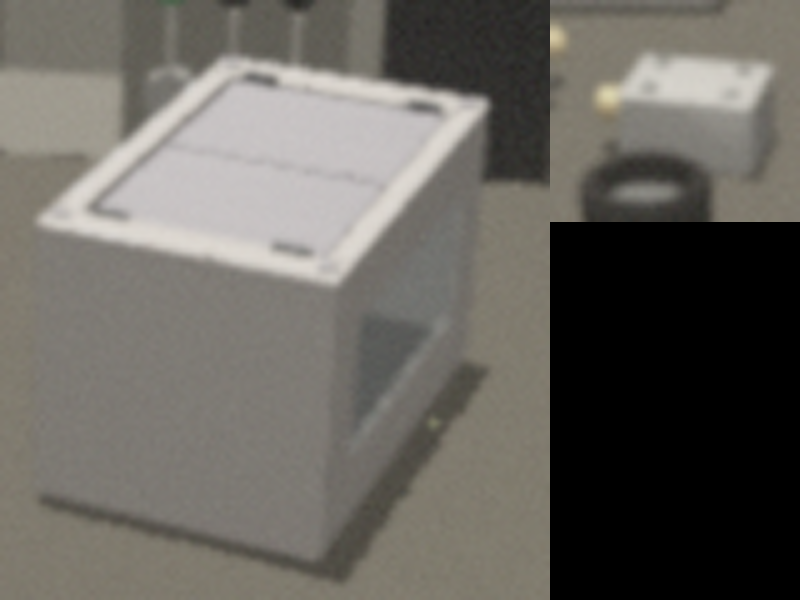

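The box centre is (0.427,-0.259) with yaw -17.5°, and its measured sides of 157 x 98 mm match the spec. The target block's middle is (0.613,-0.296) with +y along world -1.5°, sides 45 x 27 mm against a true 45 x 32. I'll move to hover over the block and check its width from close by.

```bash
python3 -m pendant '[[-1,0.02,0,0,0,0,7],[-1,0.045,0,0.01,0,0,14],[-1,0.07,-0.003,0.02,0,0,21],[-1,0.095,-0.004,0.03,0,0,28],[-1,0.12,-0.005,0.04,0,0,35],[-1,0.145,-0.006,0.05,0,0,42],[-0.4,0.17,-0.007,0.06,0,0,49],[-0.4,0.2,-0.009,0.07,0,0,56],[-0.4,0.23,-0.01,0.08,0,0,63],[-0.4,0.255,-0.011,0.09,0,0,70],[-0.4,0.28,-0.012,0.1,0,0,77],[-0.4,0.296,-0.013,0.11,0,0,84]]' 40
python3 -m pendant '[[-0.4,0,0,0,0,0,7.0],[-0.4,0,0,0,0,0,7.5],[-0.4,0,0,0,0,0,7.5],[-0.4,0,0,0,0,0,7.5]]'
python3 -c "
from h import *
grab('wrist','w1');s=ctrl.state();print(s['ee_pos'],s['orientation'],s['qpos'],s['width'])"
```

```text
clock: 1.15
ee_pos: [0.6124, -0.2982, 0.12]
orientation: [180.0, -0.1, -174.4]
contact_force: [0.4, 1.7, 0.0]
width: 0.0597
clock: 1.48
ee_pos: [0.6132, -0.2956, 0.1217]
orientation: [-180.0, 0.0, 178.7]
contact_force: [-0.2, -0.6, -0.4]
width: 0.0595
[ 0.61332534 -0.29545517  0.12192656] [-1.79989096e+02  4.95642124e-02  1.78710319e+02] [-8.94260229e+00  1.51774300e+01  7.76470133e+00  4.24228118e-03
 -8.25366965e+01 -8.23476324e+01] 0.06017535473870841
```

View pics/w1.png

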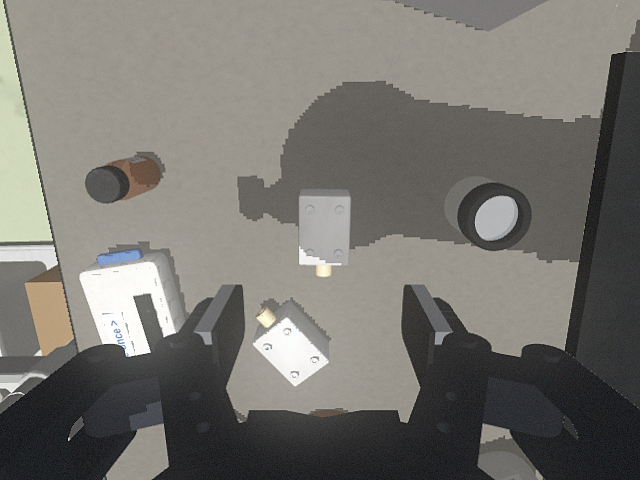

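The wrist view shows the block under the gripper. Its top face spans columns 299–350 and rows 190–265, with the stub at (323,270). Casting those points.

```bash
python3 - <<'E'
from h import *
d=load('w1')
print(plane(d,[(299,191),(350,190),(350,265),(299,265),(323,271)],.026).round(4).tolist())
W=plane(d,[(299,191),(350,190),(350,265),(299,265)],.026);print(W.mean(0))
E
```

```text
[[0.5861, -0.3089, 0.026], [0.5862, -0.278, 0.026], [0.6344, -0.2782, 0.026], [0.6337, -0.3107, 0.026], [0.6381, -0.2955, 0.026]]
[ 0.61007745 -0.29394193  0.026     ]
```

```bash
python3 -m pendant '[[-0.4,0.002,0.0015,0.02,0,0,0],[-0.4,0.002,0.0015,0.045,0,0,0],[-0.4,0.002,0.0015,0.07,0,0,0],[-0.4,0.002,0.0015,0.09,0,0,0],[-0.4,0.002,0.0015,0.105,0,0,0],[-0.4,0.002,0.0015,0.115,0,0,0],[-0.4,0.002,0.0015,0.119,0,0,0],[-0.4,0.002,0.0015,0.119,0,0,0]]'
python3 -m pendant '[[1,0,0,0,0,0,0],[1,0,0,0,0,0,0],[1,0,0,0,0,0,0],[1,0,0,0,0,0,0],[1,0,0,0,0,0,0],[1,0,0,0,0,0,0]]' 40
```

```text
clock: 2.2
ee_pos: [0.6109, -0.294, 0.0019]
orientation: [180.0, -0.1, 178.6]
contact_force: [-1.2, 0.6, 0.3]
width: 0.0596
clock: 2.7
ee_pos: [0.612, -0.2948, 0.0042]
orientation: [-179.9, 0.2, 178.5]
contact_force: [0.0, 1.0, 5.8]
width: 0.0314
```

Gripped at 31.4 mm. Now lift and carry it over the box.

```bash
python3 -m pendant '[[1,0,0,-0.02,0,0,0],[1,0,0,-0.05,0,0,0],[1,0,0,-0.08,0,0,0],[1,0,0,-0.11,0,0,0],[1,0,0,-0.14,0,0,0],[1,0.01,0.002,-0.165,0,0,1],[1,0.03,0.005,-0.176,0,0,4],[1,0.055,0.01,-0.176,0,0,7],[1,0.08,0.014,-0.176,0,0,10],[1,0.105,0.018,-0.176,0,0,13],[1,0.13,0.022,-0.176,0,0,16],[1,0.155,0.026,-0.176,0,0,16]]'
python3 -m pendant '[[1,0.016,0.01,0,0,0,0],[1,0.0283,0.0135,0,0,0,0],[1,0.0283,0.0135,0,0,0,0],[1,0.0283,0.0135,0,0,0,0]]'
python3 -c "
from h import *
grab('wrist','w2');s=ctrl.state();print(s['ee_pos'],s['orientation'],s['qpos'],s['width'],s['contact_force'])"
```

```text
clock: 3.7
ee_pos: [0.4552, -0.264, 0.1776]
orientation: [180.0, -0.1, 162.3]
contact_force: [0.5, -0.3, -1.3]
width: 0.0312
clock: 4.03
ee_pos: [0.4336, -0.2428, 0.1785]
orientation: [180.0, 0.0, 162.5]
contact_force: [-0.4, 0.0, -0.7]
width: 0.0313
[ 0.43390957 -0.24299735  0.17826379] [1.79989281e+02 9.38409738e-03 1.62512776e+02] [-5.98276237e+00 -1.36420623e+01 -1.54529567e+01 -8.63641733e-03
 -8.81777722e+01 -1.01504186e+02] 0.031221795204167454 [ 0.59291352  0.07294683 -0.74294784]
```

View pics/w2.png

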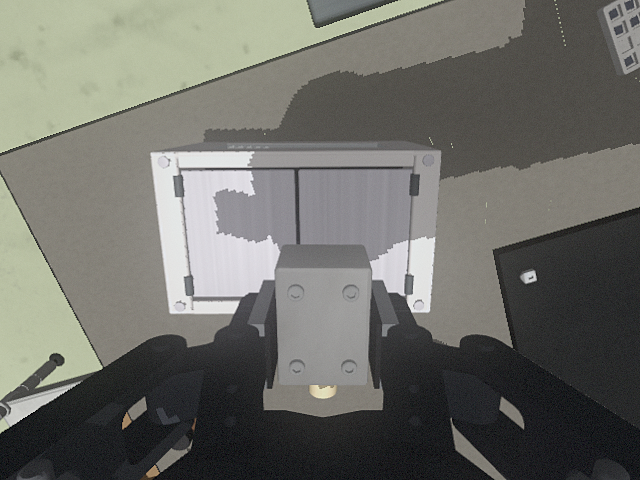

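The block is held flat between the pads at (323,320). The box top is visible with corners at about (151,152), (441,151), (430,313) and (169,313), and the seam at column 297.

```bash
python3 - <<'E'
from h import *
d=load('w2')
W=plane(d,[(151,152),(441,151),(430,313),(169,313)],.1)[:,:2]
S=plane(d,[(297,170),(297.5,240)],.098)[:,:2]
print(W.round(4).tolist(),np.linalg.norm(W-np.roll(W,-1,0),axis=1).round(4),W.mean(0),S)
R=np.roll(W,-1,0)-W;print(np.degrees(np.arctan2(R[:,1],R[:,0])).round(1), np.degrees(np.arctan2(*(S[1]-S[0])[::-1])))
st=ctrl.state();yaw=np.radians(st['orientation'][2]);tx=np.array([np.cos(yaw),np.sin(yaw)]);ty=np.array([np.sin(yaw),-np.cos(yaw)])
for c in(W.mean(0),np.array([.4272,-.2591])):
    e=c-st['ee_pos'][:2];print('shift tool',e@tx,e@ty)
e=S-st['ee_pos'][:2];print(e@ty)
E
```

```text
[[0.3564, -0.3166], [0.4035, -0.1651], [0.4969, -0.1934], [0.4489, -0.3459]] [0.1586 0.0976 0.1599 0.0971] [ 0.42641225 -0.25524841] [[ 0.38991213 -0.24364625]
 [ 0.42872236 -0.25628588]]
[  72.7  -16.8 -107.4  162.4] -18.039278285696195
shift tool 0.00346946200830363 -0.013937755621604138
shift tool 0.0015607456188839752 -0.017374625094780483
[-0.01383983 -0.0142331 ]
```

The wrist view agrees with the scene estimate to about 4 mm. I'll centre the gripper, then go down.

```bash
python3 -m pendant '[[1,0.003,-0.0145,0.01,0,0,0],[1,0.003,-0.0145,0.03,0,0,0],[1,0.003,-0.0145,0.045,0,0,0],[1,0.003,-0.0145,0.058,0,0,0],[1,0.003,-0.0145,0.066,0,0,0],[1,0.003,-0.0145,0.074,0,0,0],[1,0.003,-0.0145,0.082,0,0,0],[1,0.003,-0.0145,0.09,0,0,0]]' 60
python3 -m pendant '[[1,0,0,0.008,0,0,0],[1,0,0,0.016,0,0,0],[1,0,0,0.024,0,0,0],[1,0,0,0.032,0,0,0],[1,0,0,0.038,0,0,0],[1,0,0,0.042,0,0,0],[1,0,0,0.042,0,0,0],[1,0,0,0.042,0,0,0],[1,0,0,0.042,0,0,0]]'
python3 -c "
from h import *
d=grab('scene','s3');e=grab('side','e3');s=ctrl.state();print(s['ee_pos'],s['orientation'],s['contact_force'])
b=np.hstack([cv2.resize(d['image'][200:370,190:320],(400,523),interpolation=cv2.INTER_CUBIC),cv2.resize(e['image'][190:320,355:455],(400,523),interpolation=cv2.INTER_CUBIC)]);cv2.imwrite('pics/c3.png',b[:,:,::-1])"
```

```text
clock: 4.75
ee_pos: [0.4273, -0.2563, 0.089]
orientation: [-180.0, 0.1, 162.5]
contact_force: [-0.3, -0.4, 4.1]
width: 0.0309
clock: 5.5
ee_pos: [0.4261, -0.2557, 0.0456]
orientation: [180.0, -0.1, 162.5]
contact_force: [-0.4, 0.0, -1.0]
width: 0.0307
[ 0.42613275 -0.25573246  0.04588397] [ 1.79991582e+02 -7.44518003e-02  1.62493047e+02] [-0.53202448  0.23996376 -1.00000053]
```

View pics/c3.png

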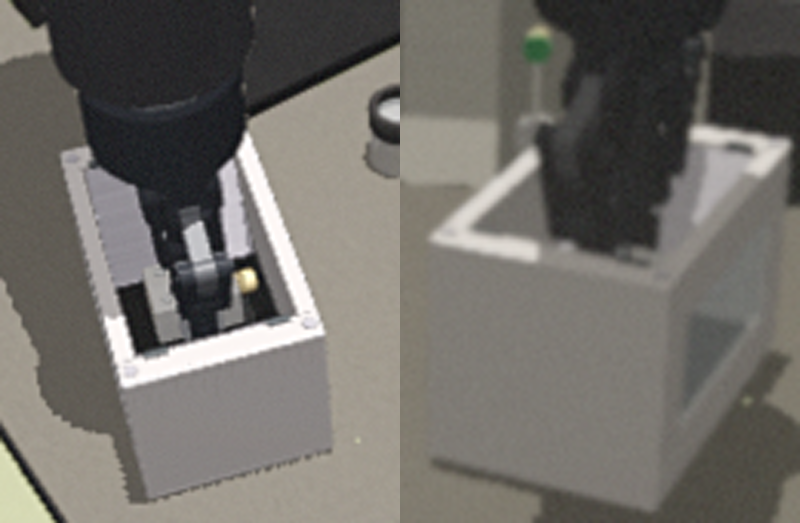

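Both leaves are swung down and the block sits between the fingers below the rim. Now release it partway, so the finger backs hold the leaves open.

```bash
python3 -m pendant '[[1,0,0,0,0,0,0],[1,0,0,0,0,0,0],[-0.2,0,0,0,0,0,0],[-0.2,0,0,0,0,0,0],[-0.3,0,0,0,0,0,0],[-0.3,0,0,0,0,0,0],[-0.3,0,0,0,0,0,0],[-0.3,0,0,0,0,0,0],[-0.3,0,0,0,0,0,0]]'
python3 -c "
from h import *
d=grab('scene','s4');e=grab('wrist','w4')
b=np.hstack([cv2.resize(d['image'][200:370,190:320],(400,523),interpolation=cv2.INTER_CUBIC),cv2.resize(e['image'][100:460,160:460],(400,480),interpolation=cv2.INTER_CUBIC)[:523] if 0 else cv2.resize(e['image'][80:472,170:470],(400,523))]);cv2.imwrite('pics/c4.png',b[:,:,::-1])"
```

```text
clock: 6.35
ee_pos: [0.4268, -0.256, 0.0465]
orientation: [-180.0, 0.0, 162.5]
contact_force: [-0.5, -0.6, 0.5]
width: 0.0555
```

View pics/c4.png

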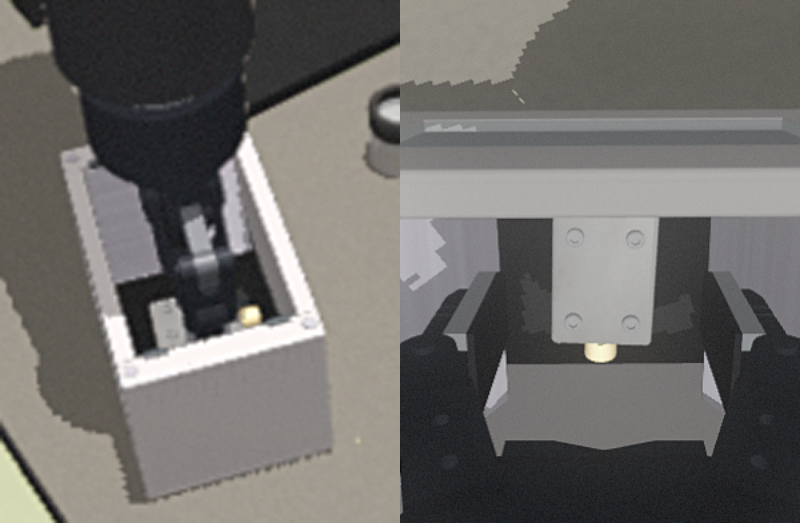

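The block is free and has dropped flat to the floor, clear of both fingers. Next, withdraw straight up.

```bash
python3 -m pendant '[[-0.3,0,0,-0.006,0,0,0],[-0.3,0,0,-0.014,0,0,0],[-0.3,0,0,-0.022,0,0,0],[-0.3,0,0,-0.03,0,0,0],[-0.3,0,0,-0.038,0,0,0],[-0.3,0,0,-0.046,0,0,0],[-0.3,0,0,-0.055,0,0,0],[-0.3,0,0,-0.07,0,0,0],[-0.3,0,0,-0.09,0,0,0],[-0.3,0,0,-0.115,0,0,0],[-0.3,0,0,-0.14,0,0,0],[-0.3,0,0,-0.16,0,0,0]]'
python3 -m pendant '[[-0.3,0,0,0,0,0,0],[-0.3,0,0,0,0,0,0],[-0.3,0,0,0,0,0,0],[-0.3,0,0,0,0,0,0],[-0.3,0,0,0,0,0,0],[-0.3,0,0,0,0,0,0]]'
python3 -c "
from h import *
d=grab('wrist','w5');e=grab('side','e5')
b=np.hstack([cv2.resize(d['image'][80:472,170:470],(400,523)),cv2.resize(e['image'][190:320,355:455],(400,523),interpolation=cv2.INTER_CUBIC)]);cv2.imwrite('pics/c5.png',b[:,:,::-1])"
```

```text
clock: 7.45
ee_pos: [0.4266, -0.2561, 0.2089]
orientation: [-180.0, 0.1, 162.5]
contact_force: [0.0, 0.2, 0.4]
width: 0.0552
clock: 7.95
ee_pos: [0.4263, -0.2559, 0.2055]
orientation: [-180.0, -0.1, 162.5]
contact_force: [0.3, -0.7, 0.4]
width: 0.0555
```

View pics/c5.png

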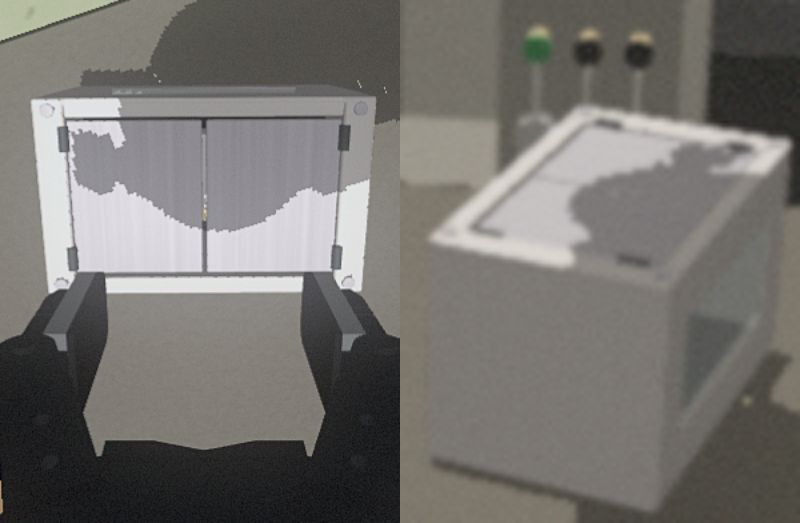

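Both leaves are shut and flush, with the block and its brass stub just visible through the seam. The gripper is empty and clear of the box.

```bash
python3 -c "
from workcell import hand_in
print(hand_in())"
```

```text
the job is handed in; nothing more can be done
None
```

The adapter block is in the parts box with both flaps shut over it, and the job is handed in at about 8 s on the clock. `hand_in()` gave no verdict, so the result rests on the checks below.

I took the block nearest the base, at about (0.611, -0.294). I gripped it across its 32 mm at 40 N, raised to 60 N before entering the box, and carried it over the box centre. I pushed the leaves open down to TCP height 0.046 m and held there for over 0.2 s. I then opened the fingers to 55 mm so the block dropped, and drew straight up to 0.205 m.

- **Opened flaps:** the scene and side pictures showed both leaves swung well down. I did not measure their angles, so the 0.4 rad condition is judged by eye.
- **Release:** the wrist picture showed the block lying flat on the box floor, clear of the fingers.
- **Final state:** the wrist and side pictures showed both leaves flush and shut. The gripper was clear of the box, with the force reading near zero.
- **Disagreements:** the scene and wrist estimates of the box centre differed by about 4 mm, and I went mostly with the wrist one. One carry move ended about 15 mm off because of my arithmetic; I corrected it before going down. The force reading showed 5.8 N as the fingers closed on the block and was otherwise 4.1 N or less.

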